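Put the tape measure away in the tool case with the locking lid stay

TASK

Raise the lid of the dark tool case by its bar handle until the folding stay inside snaps straight and locks, and stand the yellow tape measure from the table right of the case upright in the empty left-hand bay. Then push the red knob at the stay's knee away from you until the stay has folded enough not to spring back, and lower the lid until it is fully shut, without letting it drop. Leave the glue bottle, the block plane and the spring clamp round the case where they are.

Things in the scene. Friction and masses are not known exactly. Their poses are not given: they have to be found in the camera images.
- case: Dark tool case, aluminium edges, fixed to the table, 190 mm deep (x) by 340 wide (y); origin under its middle, x away from the robot to its hinge side, y to its left, z up. Rim at z 92 mm, walls 8 mm. A divider at y -30 mm, 62 mm high, parts it in two bays; a flat red bit case fills the right one. The steel folding stay is at the right end, just inside the wall.
- case_lid (a joint): Lid angle: 0 shut, grows as the lid rises, about 1.46 (84 degrees) with the stay locked. Lid 0.5 kg, 9 mm thick. Its stiff hinge holds it where it is left when steeper than about 0.8 rad; lower down it falls if let go.
- lid_hinge (a point): Point on the lid's hinge axis, middle of the case's far edge, 95 mm behind the case's centre and 94 mm above the table; the axis runs along the case's y.
- lid_bar (a point): Middle of the bow handle on the lid's front edge: round steel bar 10 mm thick, 104 mm long, along the case's y, in the plane of the lid and 40 mm clear of its edge, so fingers pass on either side. 235 mm from the hinge axis, 4.5 mm above the hinge plane. The pinched bar turns between the fingers, so the hand can stay upright while the lid swings.
- stay_knee (a joint): Knee of the stay: 0 folded (lid shut), 2.90 straight, 3.02 locked on its stop past straight. Two 86 mm links; the lower pivots on the right wall at x -20, z 59 mm of the case, the upper on the lid. A weak spring snaps it to locked when the lid is within 2 degrees of its top. Pushed back (2 to 5 N) below 2.4 it stays so when let go; above 2.5 it springs back; below about 1.1 the lid falls.
- stay_knob (a point): Middle of the red knob on the stay's knee: 20 mm diameter, 26 mm long along the case's y (at y -135 mm, on the inner side of the links). Locked, it stands about 44 mm above the rim and 75 mm before the hinge axis, and the way to fold it is back (away from the robot) and down, on an 86 mm arc about the lower pivot.
- empty_bay (a point): Centre of the lined floor of the empty left bay, 16 mm above the table; the bay is 174 mm deep (x), 189 mm wide (y) and 76 mm deep to the rim; axes as the case's.
- tape_measure: Yellow and black pocket tape measure, upright on the table right of the case, 38 mm wide (x) by 93 mm (y) by 62 mm high, about 0.26 kg; origin under its middle. Its body, to be gripped across its 36 mm wide sides (along x), spans y -25 to +46 mm; the hook sticks out low to y -47 mm. Grip it firmly (40 N or more): its sides are smooth.
- glue_bottle: Yellow glue bottle with orange cap, 52 x 66 x 192 mm, standing to the left; origin under its middle. To be left alone.
- block_plane: Steel block plane, 46 x 160 x 47 mm, standing on its sole before the case; origin under its middle. To be left alone.
- spring_clamp_1: Orange spring clamp, 73 x 152 x 21 mm, lying before the case; origin under its middle. To be left alone.

How it is judged (in metres and radians):
On the way, in this order (a step that is already met when the one before it is completed fails the run):
1. the lid is up and the stay has locked past straight (value of joint stay_knee above 2.97 rad and value of joint case_lid above 1.4 rad), for 0.3 s.
2. the tape measure stands upright on the floor of the empty bay, let go, with the stay still locked (x of tape_measure in the frame of empty_bay between -0.072 and 0.072 m and y of tape_measure in the frame of empty_bay between -0.08 and 0.08 m and z of tape_measure in the frame of empty_bay between -0.006 and 0.008 m and angle between tape_measure's own z axis and vertical below 0.15 rad and linear speed of tape_measure below 0.03 m/s and value of joint stay_knee above 2.97 rad and contact force between the fingers and tape_measure below 0.1 N), for 0.3 s.
3. the stay is broken and stays folded, the lid still up (value of joint stay_knee below 2.5 rad and value of joint case_lid above 0.9 rad), for 0.2 s.
At the end, for the whole second after the job is handed in: The lid is fully shut (within 0.03 rad) and at rest, and the tape measure stands upright (within 0.15 rad) on the floor of the left bay, its middle within 72 mm along and 80 mm across of the bay's centre (value of joint case_lid below 0.03 rad and velocity of joint case_lid between -0.1 and 0.1 rad/s and x of tape_measure in the frame of empty_bay between -0.072 and 0.072 m and y of tape_measure in the frame of empty_bay between -0.08 and 0.08 m and z of tape_measure in the frame of empty_bay between -0.006 and 0.008 m and angle between tape_measure's own z axis and vertical below 0.15 rad and linear speed of tape_measure below 0.03 m/s); the robot touches nothing.
It fails at once if the lid drops: it comes down faster than 3 rad/s (velocity of joint case_lid below -3 rad/s).
It fails at once if the bottle is shifted by more than 30 mm (distance of glue_bottle from where it was at the start of the episode above 0.03 m).
It fails at once if the block plane is shifted by more than 30 mm (distance of block_plane from where it was at the start of the episode above 0.03 m).
It fails at once if the spring clamp is shifted by more than 30 mm (distance of spring_clamp_1 from where it was at the start of the episode above 0.03 m).
It also fails if it takes over 72 s, if anything falls off the work surface, if the arm or the gripper's body presses on something with over 40 N, if the wrist force passes 120 N, or if a joint passes its speed limit or range.

ROBOT

A 6-joint arm with a two-finger parallel gripper is mounted at the origin on a cart in front of the work surface, level with it; the furniture and walls round the work are solid. World frame = base frame: x ahead of the robot, y to its left, z up, the work surface at z = 0. Lengths are in m, angles in degrees, forces in N, time in s.
With the tool pointing down it reaches from about 0.375 to 0.9 m from the base axis. Payload 3.1 kg.
Tool frame: the origin (TCP) lies midway between the tips of the shut fingers; the grasp point (between the pads) lies 19 mm behind it; z points along the fingers, y is the line along which they close (so a half turn about z gives the same grasp; the last joint's range is limited). The gripper opens to 87 mm and grips with 3 to 60 N. Pads are 19 mm wide; open, the fingers measure 117 mm over their backs; the gripper's body (75 mm by 190 mm) begins 51 mm behind the grasp point.
Start: joints at [-81.847, 30.224, 82.088, -0, 67.689, -10.227], TCP at [0.197, -0.593, 0.223] pointing down, gripper open.
Joint ranges: [-176.69, 176.69], [-43.24, 126.21], [12.49, 139.97], [-82, 262], [0, 151.66], [-163.58, 163.58]. Speed limits (degrees/s): [159.86, 159.86, 180, 180, 180, 180].

INTERFACE

Orientations are given as a 3x3 rotation matrix whose columns are the frame's x, y, z axes.
In Python, from rig import bot, order, capture gives the robot as it stands (bot), with the cameras as plain functions and the job (order).
- The arm moves only by the tool move_tool, called after "Call:" as a command line: name --argument value ..., lists and objects as JSON in quotes. Schema: {"type":"object","properties":{"rows":{"type":"array","items":{"type":"object","properties":{"d":{"type":"array","items":{"type":"number"},"minItems":3,"maxItems":3},"turn_vec":{"type":"array","items":{"type":"number"},"minItems":3,"maxItems":3},"jaw":{"type":"number"}},"additionalProperties":false,"required":["jaw"]},"minItems":1,"maxItems":20},"only":{"type":"string"},"quiet":{"type":"boolean"},"lines":{"type":"string"}},"required":["rows"],"additionalProperties":false}. rows is a list of rows, 1 to 20 of them, each an object with the fields d (a list: dx, dy, dz in m), turn_vec (a list: a rotation vector rx, ry, rz in degrees), jaw (the opening from 0.0 (shut) to 1.0 (fully open)); a field left out counts as zero (the opening has to be given); each row is the pose to reach, as a shift and turn from the pose commanded when the call began, along the tool's axes at that moment; what a row does not reach only later rows make up. A row lasts 1/10 s, in which the tool goes at most 0.05 m and 8.59 degrees, less where a joint would pass 70% of its speed; a pose out of reach is approached as far as the arm can. The fingers move at their own pace and stop on an object; the grip force is fixed at half the most. Time passes only in rows, so rows that do not move let the fingers close. The tool returns the time, the measured TCP pose, the force, the opening and the grip force at its end. only (a regular expression) keeps the lines of the reply that match it, lines (a string "A,B") keeps lines A to B, and quiet returns only ok. Input that does not fit is refused with a message, and nothing moves.
- bot.read_state(): the state, without advancing time (a new reading comes with each control period).
- capture(name): name is "scene" or "top" or "wrist"; returns a dict with "color" (420x560x3 uint8, red, green, blue), "K" (3x3 intrinsics, pixels), "view" (4x4, takes a point from world to camera coordinates); the wrist camera has in their place "mount" (4x4, takes a point from camera to tool coordinates, whose origin is the TCP and whose axes are the flange's). Camera axes: x right, y up, looking along -z (the intrinsics and any distortion apply to the point x, -y, -z); pixel columns grow to the right and rows downward; lengths in m; the calibration is good to about 2 mm. A picture is of the moment at which its call begins: read the wrist's pose just before it. There is no depth.
- order.hand_in(): hands the job in; it is judged then, once.
The state is a dict: "time_s": time; "joint_positions": joint angles; "qvel": joint speeds; "tau": joint torques, N m; "position": TCP position; "tcp_rot": TCP orientation; "force": force on the tool from outside, world axes, zero at the start; "moment": the same for the moment, N m; "opening": opening from 0.0 (shut) to 1.0 (fully open); "grasp_force": force on a finger pad.
Only numpy, scipy, OpenCV 4.12 (cv2) and the standard library are available. Lean on these libraries where they do the work, as an engineer would, in place of code of your own. Each camera call takes 0.05 s, during which the arm holds its last target. There are 200 camera calls.

## Working session

There is one attempt and no reset: what is moved stays moved. The work goes in short steps, Python scripts to look and compute and a tool call to move; the robot and the scene stay as the last step left them, time stands still between calls to the robot, and variables do not carry over. Pictures are saved under pics/ and viewed, at most 10 in all, crops included, and the job is handed in when it is done.

```bash
ls; mkdir -p pics
```

Run:
```python
from rig import bot, order, capture
import cv2,numpy as np
s=bot.read_state();print(s['time_s'],s['position'],np.round(s['tcp_rot'],3).tolist(),s['opening'])
for n in("scene","top"):
    c=capture(n);cv2.imwrite(f'pics/{n}0.png',c['color'][:,:,::-1]);np.savez(f'{n}0.npz',**c)
    print(n,np.round(c['K'],1).tolist(),np.round(c['view'],3).tolist(),[k for k in c])
```

```text
pics
rig.py
0.0 [ 0.19697352 -0.5923651   0.22154438] [[0.949, 0.315, -0.0], [0.315, -0.949, 0.002], [0.0, -0.002, -1.0]] 0.9989980115225224
scene [[463.3, 0.0, 283.0], [0.0, 463.3, 206.9], [0.0, 0.0, 1.0]] [[-0.437, -0.899, -0.019, 0.267], [0.375, -0.201, 0.905, -0.295], [-0.818, 0.388, 0.425, -0.896], [0.0, 0.0, 0.0, 1.0]] ['color', 'K', 'view']
top [[502.4, 0.0, 285.8], [0.0, 502.4, 207.8], [0.0, 0.0, 1.0]] [[-0.028, -0.999, -0.023, 0.038], [0.986, -0.031, 0.165, -0.56], [-0.165, -0.018, 0.986, -1.473], [0.0, 0.0, 0.0, 1.0]] ['color', 'K', 'view']
```

View pics/scene0.png

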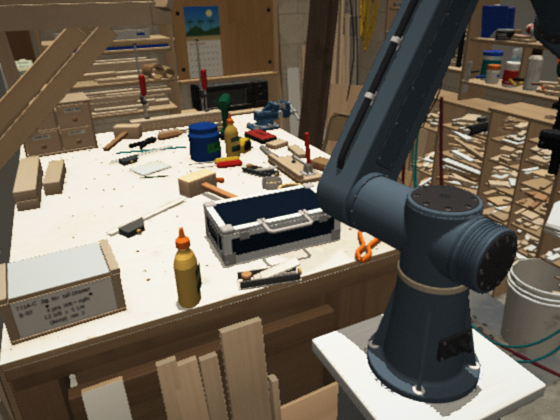

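View pics/top0.png

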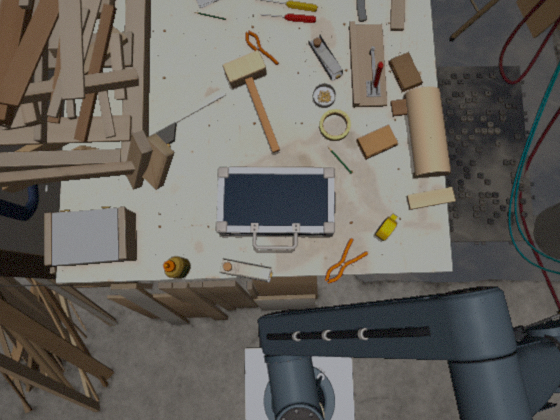

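Create h.py:
```python
import numpy as np,cv2
def ray(c,u,v):
    K,V=c['K'],c['view'];d=np.linalg.inv(K)@[u,v,1];d=V[:3,:3].T@(d*[1,-1,-1]);return -V[:3,:3].T@V[:3,3],d
def onz(c,u,v,z):
    o,d=ray(c,u,v);return o+d*(z-o[2])/d[2]
def proj(c,p):
    q=c['view'][:3,:3]@p+c['view'][:3,3];q=c['K']@(q*[1,-1,-1]);return q[:2]/q[2]
```

Run:
```python
import cv2,numpy as np
from h import *
c=np.load('top0.npz');im=c['color'][:,:,::-1]
cv2.imwrite('pics/crop0.png',cv2.resize(im[155:285,210:410],None,fx=4,fy=4,interpolation=cv2.INTER_CUBIC))
hsv=cv2.cvtColor(im,cv2.COLOR_BGR2HSV)
m=cv2.inRange(hsv,(20,150,120),(35,255,255));m[:,:360]=0;m[:,410:]=0;m[:205]=0;m[250:]=0
cs=max(cv2.findContours(m,0,2)[0],key=cv2.contourArea);print(cv2.minAreaRect(cs),cs[:,0].min(0),cs[:,0].max(0))
```

```text
((388.0384216308594, 226.19229125976562), (11.371353149414062, 25.793556213378906), 33.690067291259766) [377 214] [396 239]
```

View pics/crop0.png

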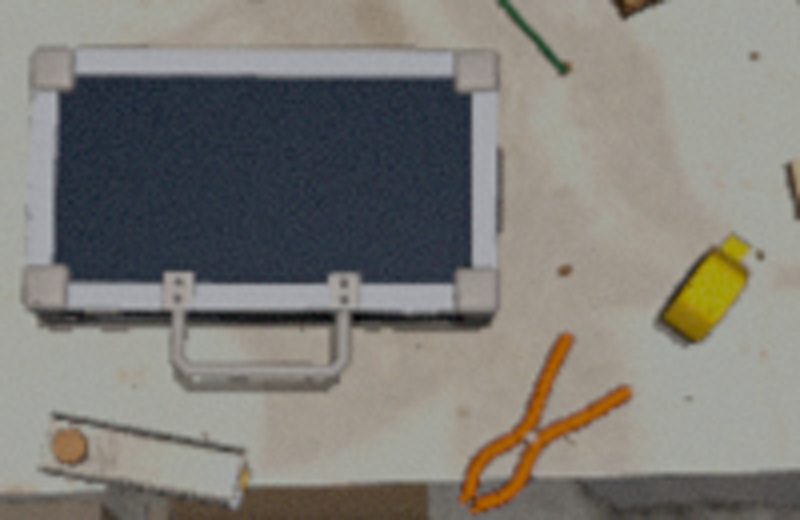

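Run:
```python
import numpy as np
from h import *
c=np.load('top0.npz')
P=lambda u,v,z:onz(c,210+u/4-.4,155+v/4-.4,z)
for n,u,v,z in[('FL',32,47,.1),('FR',497,50,.1),('NR',497,310,.1),('NL',23,305,.1),('barL',178,372,.1),('barR',345,372,.1),('plateL',178,272,.1),('plateR',345,272,.1),
 ('tA',712,247,.06),('tB',748,272,.06),('tC',697,341,.06),('tD',663,310,.055),('hook',737,240,.02),('hook2',748,250,.02),('clampTip',566,338,.02),('clampTip2',630,392,.02)]:
    print(n,np.round(P(u,v,z),3))
fl,fr,nr,nl=[P(*a,.1)[:2] for a in((32,47),(497,50),(497,310),(23,305))]
print(np.linalg.norm(fl-fr),np.linalg.norm(nl-nr),np.linalg.norm(fl-nl),np.linalg.norm(fr-nr))
```

```text
FL [0.683 0.219 0.1  ]
FR [ 0.669 -0.125  0.1  ]
NR [ 0.476 -0.116  0.1  ]
NL [0.49  0.227 0.1  ]
barL [0.438 0.115 0.1  ]
barR [ 0.435 -0.005  0.1  ]
plateL [0.511 0.114 0.1  ]
plateR [ 0.507 -0.008  0.1  ]
tA [ 0.523 -0.281  0.06 ]
tB [ 0.504 -0.307  0.06 ]
tC [ 0.454 -0.266  0.06 ]
tD [ 0.478 -0.243  0.055]
hook [ 0.534 -0.308  0.02 ]
hook2 [ 0.526 -0.316  0.02 ]
clampTip [ 0.463 -0.174  0.02 ]
clampTip2 [ 0.42 -0.22  0.02]
0.34443057338928273 0.34364381416039413 0.1926704541800874 0.19297805794749684
```

Add to h.py:
```python
from scipy.spatial.transform import Rotation as R
yaw=np.radians(-2.35);C=np.array([.5790,.0513,0]);CR=R.from_euler('z',yaw).as_matrix()
def cw(x,y,z):return C+CR@[x,y,z]
D0=np.array([[0,1,0],[1,0,0],[0,0,-1.]])   # tool axes in case frame: x=ey,y=ex,z=down
def rel(s,p,Rt):
    R0=s['tcp_rot'];d=R0.T@(np.array(p)-s['position']);r=R.from_matrix(R0.T@Rt).as_rotvec(degrees=True)
    print(np.round(d,4),np.round(r,2))
def case(p):return np.round(CR.T@(p-C),4)
```

Run:
```python
from rig import bot, order, capture
from h import *
s=bot.read_state()
rel(s,[.44,-.3,.22],CR@D0);rel(s,cw(-.1405,0,.18),CR@D0)
```

```text
[ 0.3228 -0.2009  0.0022] [ -0.08  -0.08 -69.27]
[ 0.4341 -0.5401  0.0428] [ -0.08  -0.08 -69.27]
```

Call:
move_tool --rows '[{"d":[0.3228,-0.2009,0.002],"turn_vec":[0,0,-35],"jaw":0.3},{"d":[0.3228,-0.2009,0.002],"turn_vec":[0,0,-69.27],"jaw":0.3},{"d":[0.3228,-0.2009,0.002],"turn_vec":[0,0,-69.27],"jaw":0.3},{"d":[0.3228,-0.2009,0.002],"turn_vec":[0,0,-69.27],"jaw":0.3},{"d":[0.3228,-0.2009,0.002],"turn_vec":[0,0,-69.27],"jaw":0.3},{"d":[0.3228,-0.2009,0.002],"turn_vec":[0,0,-69.27],"jaw":0.3},{"d":[0.3228,-0.2009,0.002],"turn_vec":[0,0,-69.27],"jaw":0.3},{"d":[0.3228,-0.2009,0.002],"turn_vec":[0,0,-69.27],"jaw":0.3},{"d":[0.4341,-0.5401,0.0428],"turn_vec":[-0.08,-0.08,-69.27],"jaw":0.3},{"d":[0.4341,-0.5401,0.0428],"turn_vec":[-0.08,-0.08,-69.27],"jaw":0.3},{"d":[0.4341,-0.5401,0.0428],"turn_vec":[-0.08,-0.08,-69.27],"jaw":0.3},{"d":[0.4341,-0.5401,0.0428],"turn_vec":[-0.08,-0.08,-69.27],"jaw":0.3},{"d":[0.4341,-0.5401,0.0428],"turn_vec":[-0.08,-0.08,-69.27],"jaw":0.3},{"d":[0.4341,-0.5401,0.0428],"turn_vec":[-0.08,-0.08,-69.27],"jaw":0.3},{"d":[0.4341,-0.5401,0.0428],"turn_vec":[-0.08,-0.08,-69.27],"jaw":0.3},{"d":[0.4341,-0.5401,0.0428],"turn_vec":[-0.08,-0.08,-69.27],"jaw":0.3},{"d":[0.4341,-0.5401,0.0428],"turn_vec":[-0.08,-0.08,-69.27],"jaw":0.3},{"d":[0.4341,-0.5401,0.0428],"turn_vec":[-0.08,-0.08,-69.27],"jaw":0.3},{"d":[0.4341,-0.5401,0.0428],"turn_vec":[-0.08,-0.08,-69.27],"jaw":0.3}]'

```text
time_s: 2.0
position: [0.4393, 0.0548, 0.1799]
tcp_rot: [[0.043, 0.999, 0.001], [0.999, -0.043, -0.002], [-0.002, 0.001, -1.0]]
force: [0.1, -0.3, 0.5]
opening: 0.303
grasp_force: 0.0
```

Run:
```python
from rig import bot, order, capture
from h import *
s=bot.read_state();print(case(s['position']),s['tcp_rot'].round(3) if 1 else 0,s['joint_positions'])
c=capture('wrist');cv2.imwrite('pics/w0.png',c['color'][:,:,::-1])
rel(s,cw(-.1405,0,.0795),CR@D0)
```

```text
[-0.1397 -0.0022  0.1799] [[ 0.043  0.999  0.001]
 [ 0.999 -0.043 -0.002]
 [-0.002  0.001 -1.   ]] [ -7.31718883  20.26201797 110.06446116  -0.16065223  49.60627319
  -4.73652077]
[ 0.0024 -0.0009  0.1004] [ 0.06  0.13 -0.13]
```

View pics/w0.png

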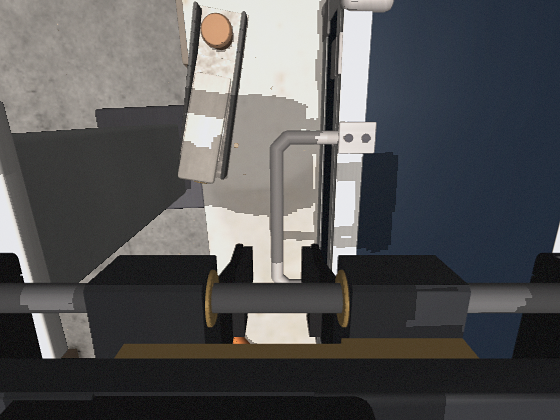

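Run:
```python
from rig import bot, order, capture
from h import *
s=bot.read_state()
c=capture('wrist');M=c['mount'];print(M.round(3).tolist(),c['K'].round(1).tolist())
q=np.linalg.inv(M)@[0,0,.0825,1];p=c['K']@(q[:3]*[1,-1,-1]);print(p[:2]/p[2])
E=np.eye(4);E[:3,:3]=s['tcp_rot'];E[:3,3]=s['position'];W={'K':c['K'],'view':np.linalg.inv(E@M)}
for u,v in((280,142),(280,275),(278,200)):print(case(onz(W,u,v,.0985)))
```

```text
[[0.001, 0.961, 0.278, 0.077], [1.0, -0.001, -0.0, -0.001], [0.0, 0.278, -0.961, -0.162], [0.0, 0.0, 0.0, 1.0]] [[326.5, 0.0, 276.7], [0.0, 326.5, 210.5], [0.0, 0.0, 1.0]]
[277.89887573 217.81768979]
[-0.1381  0.0561  0.0985]
[-0.1379 -0.0515  0.0985]
[-0.1396  0.0123  0.0985]
```

Call:
move_tool --rows '[{"d":[0.002,0,0.04],"jaw":0.3},{"d":[0.002,0,0.07],"jaw":0.3},{"d":[0.002,0,0.1],"jaw":0.3},{"d":[0.002,0,0.1],"jaw":0.3},{"d":[0.002,0,0.1],"jaw":0},{"d":[0.002,0,0.1],"jaw":0},{"d":[0.002,0,0.1],"jaw":0},{"d":[0.002,0,0.1],"jaw":0}]'

```text
time_s: 2.9
position: [0.4395, 0.0579, 0.0811]
tcp_rot: [[0.041, 0.999, 0.003], [0.999, -0.041, -0.003], [-0.002, 0.003, -1.0]]
force: [-0.7, -2.0, 5.0]
opening: 0.102
grasp_force: 30.0
```

Run:
```python
from rig import bot, order, capture
from h import *
s=bot.read_state();print(case(s['position']),s['time_s'])
# arc rows: bar relative to start, hinge at (95,94), bar offset (235, 4.5)
for th in (.1,.2,.3,.4,.5,.6,.7,.8,.9,1,1.1,1.2,1.3,1.38,1.42,1.46,1.48,1.5):
    x=-.235*np.cos(th)+.0045*np.sin(th)+.235; z=.235*np.sin(th)+.0045*np.cos(th)-.0045
    print(th,round(x,4),round(-z,4))
```

```text
[-0.1396  0.0008  0.0811] 2.9
0.1 0.0016 -0.0234
0.2 0.0056 -0.0466
0.3 0.0118 -0.0692
0.4 0.0203 -0.0912
0.5 0.0309 -0.1121
0.6 0.0436 -0.1319
0.7 0.0582 -0.1503
0.8 0.0745 -0.1672
0.9 0.0924 -0.1824
1 0.1118 -0.1957
1.1 0.1324 -0.207
1.2 0.154 -0.2162
1.3 0.1765 -0.2231
1.38 0.1949 -0.2271
1.42 0.2041 -0.2285
1.46 0.2135 -0.2296
1.48 0.2182 -0.2299
1.5 0.2229 -0.2302
```

Call:
move_tool --rows '[{"d":[0,0.0004,-0.012],"jaw":0},{"d":[0,0.0016,-0.0234],"jaw":0},{"d":[0,0.0056,-0.0466],"jaw":0},{"d":[0,0.0118,-0.0692],"jaw":0},{"d":[0,0.0203,-0.0912],"jaw":0},{"d":[0,0.0309,-0.1121],"jaw":0},{"d":[0,0.0436,-0.1319],"jaw":0},{"d":[0,0.0582,-0.1503],"jaw":0},{"d":[0,0.0745,-0.1672],"jaw":0},{"d":[0,0.0924,-0.1824],"jaw":0},{"d":[0,0.1118,-0.1957],"jaw":0},{"d":[0,0.1324,-0.207],"jaw":0},{"d":[0,0.154,-0.2162],"jaw":0},{"d":[0,0.1765,-0.2231],"jaw":0},{"d":[0,0.1949,-0.2271],"jaw":0},{"d":[0,0.2041,-0.2285],"jaw":0},{"d":[0,0.2088,-0.2291],"jaw":0},{"d":[0,0.2135,-0.2296],"jaw":0},{"d":[0,0.2145,-0.2296],"jaw":0},{"d":[0,0.2145,-0.2296],"jaw":0}]'

```text
time_s: 4.9
position: [0.6533, 0.0497, 0.312]
tcp_rot: [[0.041, 0.999, 0.003], [0.999, -0.041, -0.003], [-0.003, 0.003, -1.0]]
force: [-0.5, -1.7, 5.7]
opening: 0.101
grasp_force: 30.0
```

Create lk.py:
```python
from rig import bot, order, capture
from h import *
import sys
s=bot.read_state();p=s['position']-s['tcp_rot'][:,2]*.019
g=case(p);print('case TCP',case(s['position']),'grasp',g,'lid',np.arctan2(g[2]-.094,.095-g[0])-.0191,s['force'],s['time_s'],s['opening'])
for n in sys.argv[2:]:
    c=capture(n);cv2.imwrite(f'pics/{n}{sys.argv[1]}.png',c['color'][:,:,::-1]);np.savez(f'{n}{sys.argv[1]}.npz',**c)
```

```bash
python3 lk.py 1 scene
```

```text
case TCP [0.0743 0.0014 0.312 ] grasp [0.0743 0.0015 0.331 ] lid 1.4645756416223585 [-0.49558352 -1.66016078  5.67551165] 4.9 0.10097003735678088
```

Run:
```python
from h import *
c=np.load('scene1.npz')
im=c['color'][:,:,::-1].copy()
cv2.imwrite('pics/s1c.png',cv2.resize(im[110:270,190:390],None,fx=3.5,fy=3.5,interpolation=cv2.INTER_CUBIC))
```

```text
(no output)
```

View pics/s1c.png

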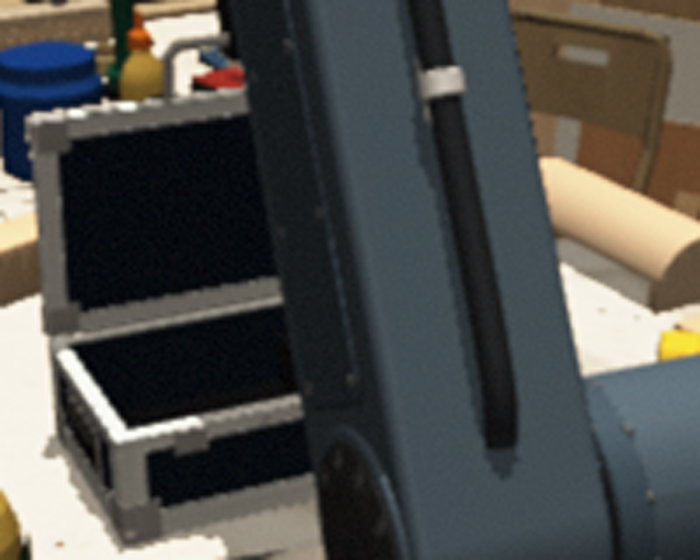

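Call:
move_tool --rows '[{"d":[0,0.003,0],"jaw":0},{"d":[0,0.003,0],"jaw":0},{"d":[0,0.003,0],"jaw":0}]'

```text
time_s: 5.25
position: [0.6542, 0.0496, 0.312]
tcp_rot: [[0.041, 0.999, -0.001], [0.999, -0.041, -0.003], [-0.003, -0.001, -1.0]]
force: [-5.3, -0.5, 8.1]
opening: 0.102
grasp_force: 30.0
```

```bash
python3 lk.py 2 top
```

Run:
```python
from h import *
c=np.load('top2.npz');hsv=cv2.cvtColor(c['color'],cv2.COLOR_RGB2HSV)
print(proj(c,cw(.02,-.135,.136)))
m=cv2.inRange(hsv,(0,130,60),(8,255,255))|cv2.inRange(hsv,(172,130,60),(180,255,255))
n,l,st,ce=cv2.connectedComponentsWithStats(m)
for i in range(1,n):
    if st[i,4]>8:print(st[i],ce[i])
```

```text
case TCP [0.0752 0.0014 0.312 ] grasp [0.0753 0.0015 0.331 ] lid 1.4687646140569324 [-5.32219518 -0.48101701  8.10515152] 5.25 0.101535629458692
[321.75249684 190.25344592]
[285  14  31   9 202] [300.20792079  18.03960396]
[378  62   5   8  29] [380.20689655  65.03448276]
[512  63  21  20  49] [523.3877551   73.55102041]
[375  75   5  12  27] [376.96296296  80.03703704]
[503  75   8   7  16] [506.    78.25]
[541 132   6   9  13] [543.38461538 135.53846154]
[526 145  13  25  45] [531.15555556 157.35555556]
[ 292  177   36   51 1486] [306.39030956 201.61238223]
[520 204   3   7  10] [520.7 207.3]
[523 220   4   9  13] [524.53846154 224.15384615]
[527 230   7  15  24] [529.66666667 238.        ]
[535 253   7  13  26] [538.38461538 259.34615385]
[544 271  13  29  47] [549.70212766 284.74468085]
[557 301   3   6   9] [558.11111111 303.77777778]
```

Run:
```python
from rig import bot, order, capture
from h import *
s=bot.read_state();a=np.radians(50.3);T=np.array([[-np.sin(a),np.cos(a),0],[np.cos(a),np.sin(a),0],[0,0,-1]])
rel(s,[.52,-.2,.39],T);rel(s,[.49,-.274,.2],T)
```

```text
[-0.2551 -0.1241 -0.0771] [ -0.15   0.12 -52.63]
[-0.3297 -0.1508  0.1131] [ -0.15   0.12 -52.63]
```

Call:
move_tool --rows '[{"d":[0,0.001,0],"jaw":0.5},{"jaw":0.7},{"jaw":0.7},{"d":[0,0,-0.035],"jaw":0.9},{"d":[0,0,-0.075],"jaw":0.9},{"d":[0,0,-0.075],"jaw":0.9}]'

```text
time_s: 5.9
position: [0.6594, 0.0498, 0.3912]
tcp_rot: [[0.041, 0.999, 0.014], [0.999, -0.041, -0.003], [-0.002, 0.014, -1.0]]
force: [0.1, -0.7, 0.2]
opening: 0.563
grasp_force: 0.0
```

Call:
move_tool --rows '[{"d":[-0.255,-0.124,0],"turn_vec":[0,0,-25],"jaw":0.9},{"d":[-0.255,-0.124,0],"turn_vec":[0,0,-52.63],"jaw":0.9},{"d":[-0.255,-0.124,0],"turn_vec":[0,0,-52.63],"jaw":0.9},{"d":[-0.255,-0.124,0],"turn_vec":[0,0,-52.63],"jaw":0.9},{"d":[-0.255,-0.124,0],"turn_vec":[0,0,-52.63],"jaw":0.9},{"d":[-0.255,-0.124,0],"turn_vec":[0,0,-52.63],"jaw":0.9},{"d":[-0.33,-0.153,0.19],"turn_vec":[0,0,-52.63],"jaw":0.9},{"d":[-0.33,-0.153,0.19],"turn_vec":[0,0,-52.63],"jaw":0.9},{"d":[-0.33,-0.153,0.19],"turn_vec":[0,0,-52.63],"jaw":0.9},{"d":[-0.33,-0.153,0.19],"turn_vec":[0,0,-52.63],"jaw":0.9},{"d":[-0.33,-0.153,0.19],"turn_vec":[0,0,-52.63],"jaw":0.9},{"d":[-0.33,-0.153,0.19],"turn_vec":[0,0,-52.63],"jaw":0.9},{"d":[-0.33,-0.153,0.19],"turn_vec":[0,0,-52.63],"jaw":0.9},{"d":[-0.33,-0.153,0.19],"turn_vec":[0,0,-52.63],"jaw":0.9}]'

```text
time_s: 7.3
position: [0.4915, -0.2742, 0.1974]
tcp_rot: [[-0.77, 0.638, 0.004], [0.638, 0.77, -0.005], [-0.006, -0.001, -1.0]]
force: [-0.3, 0.0, 0.8]
opening: 0.903
grasp_force: 0.0
```

```bash
python3 lk.py 3 top wrist scene
```

Run:
```python
from h import *
a=np.load('top3.npz')['color'][130:270,200:410];b=np.load('wrist3.npz')['color']
cv2.imwrite('pics/mix3.png',np.vstack([cv2.resize(a,(450,300),interpolation=cv2.INTER_CUBIC),cv2.resize(b,(450,300))])[:,:,::-1])
```

```text
case TCP [-0.074  -0.3288  0.1974] grasp [-0.0741 -0.3287  0.2164] lid 0.607442213523924 [-0.33643598  0.02684111  0.81623159] 7.3 0.9026324798779093
```

View pics/mix3.png

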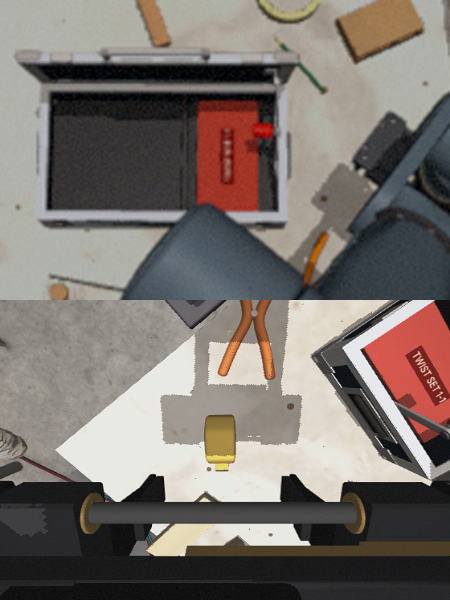

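Run:
```python
from rig import bot, order, capture
from h import *
s=bot.read_state();c=capture('wrist')
E=np.eye(4);E[:3,:3]=s['tcp_rot'];E[:3,3]=s['position'];W={'K':c['K'],'view':np.linalg.inv(E@c['mount'])}
hsv=cv2.cvtColor(c['color'],cv2.COLOR_RGB2HSV)
m=cv2.inRange(hsv,(18,120,60),(35,255,255));m[225:]=0
cs=max(cv2.findContours(m,0,2)[0],key=cv2.contourArea);x,y,w,h=cv2.boundingRect(cs);print(x,y,w,h)
for r in range(y,y+h,6):
    xs=np.where(m[r,x:x+w])[0]+x
    print(r,xs.min(),xs.max(), np.round([(s['tcp_rot'].T@(onz(W,u,r,.06)-s['position']))[:2] for u in (xs.min(),xs.max())],4).tolist())
```

```text
255 162 38 63
162 261 289 [[0.0371, -0.0145], [0.0371, 0.0111]]
168 256 291 [[0.0316, -0.0191], [0.0316, 0.013]]
174 256 291 [[0.026, -0.0192], [0.0261, 0.0131]]
180 255 292 [[0.0204, -0.0202], [0.0204, 0.0141]]
186 255 292 [[0.0147, -0.0203], [0.0148, 0.0142]]
192 255 292 [[0.009, -0.0204], [0.009, 0.0143]]
198 256 292 [[0.0032, -0.0196], [0.0032, 0.0144]]
204 256 292 [[-0.0027, -0.0197], [-0.0026, 0.0144]]
210 256 292 [[-0.0086, -0.0198], [-0.0086, 0.0145]]
216 256 292 [[-0.0146, -0.0199], [-0.0146, 0.0146]]
222 257 292 [[-0.0207, -0.019], [-0.0206, 0.0147]]
```

Call:
move_tool --rows '[{"d":[0.007,-0.003,0.04],"jaw":0.8},{"d":[0.007,-0.003,0.08],"jaw":0.8},{"d":[0.007,-0.003,0.12],"jaw":0.8},{"d":[0.007,-0.003,0.15],"jaw":0.8},{"d":[0.007,-0.003,0.175],"jaw":0.8},{"d":[0.007,-0.003,0.179],"jaw":0.8},{"d":[0.007,-0.003,0.179],"jaw":0},{"d":[0.007,-0.003,0.179],"jaw":0},{"d":[0.007,-0.003,0.179],"jaw":0},{"d":[0.007,-0.003,0.179],"jaw":0},{"d":[0.007,-0.003,0.179],"jaw":0},{"d":[0.007,-0.003,0.179],"jaw":0},{"d":[0.007,-0.003,0.179],"jaw":0},{"d":[0.007,-0.003,0.179],"jaw":0},{"d":[0.007,-0.003,0.179],"jaw":0}]'

```text
time_s: 9.0
position: [0.4831, -0.2723, 0.0169]
tcp_rot: [[-0.769, 0.639, 0.002], [0.639, 0.769, -0.002], [-0.003, -0.001, -1.0]]
force: [0.7, 1.1, 6.0]
opening: 0.411
grasp_force: 30.3
```

```bash
python3 lk.py 4
```

Run:
```python
from rig import bot, order, capture
from h import *
s=bot.read_state();g=s['position'];z=s['position'][2]
T=CR@np.array([[-1,0,0],[0,1,0],[0,0,-1.]])  # tool y = ey, x=-ex
for p in (cw(-.06,-.26,.2),cw(-.02,.068,.21),cw(-.005,.068,z+.0175)): rel(s,p,T)
```

```text
case TCP [-0.0826 -0.3272  0.0169] grasp [-0.0826 -0.3272  0.0359] lid -0.33526591115266774 [0.68662525 1.09747025 5.97003199] 9.0 0.41096617407198555
[ 0.0224  0.067  -0.1832] [ -0.1    0.14 -37.4 ]
[ 0.1898  0.3518 -0.194 ] [ -0.1    0.14 -37.4 ]
[ 0.1784  0.3611 -0.0183] [ -0.1    0.14 -37.4 ]
```

Run:
```python
from rig import bot, order, capture
from h import *
s=bot.read_state();z=s['position'][2]
T=CR@np.array([[-1,0,0],[0,1,0],[0,0,-1.]])
for p in (cw(-.075,-.1,.21),cw(-.02,.068,.21),cw(-.02,.068,z+.017)): rel(s,p,T)
```

```text
[ 0.1314  0.185  -0.1937] [ -0.1    0.14 -37.4 ]
[ 0.1898  0.3518 -0.194 ] [ -0.1    0.14 -37.4 ]
[ 0.1903  0.352  -0.0178] [ -0.1    0.14 -37.4 ]
```

Call:
move_tool --rows '[{"d":[0,0,-0.01],"jaw":0},{"d":[0,0,-0.03],"jaw":0},{"d":[0,0,-0.06],"jaw":0},{"d":[0,0,-0.09],"jaw":0},{"d":[0,0,-0.12],"jaw":0},{"d":[0,0,-0.15],"jaw":0},{"d":[0,0,-0.18],"jaw":0},{"d":[0,0,-0.194],"jaw":0}]'

```text
time_s: 9.8
position: [0.4827, -0.2722, 0.2126]
tcp_rot: [[-0.769, 0.639, 0.002], [0.639, 0.769, -0.004], [-0.005, -0.002, -1.0]]
force: [0.5, -0.7, -2.8]
opening: 0.411
grasp_force: 30.2
```

Call:
move_tool --rows '[{"d":[0.01,0.015,0],"turn_vec":[0,0,-3],"jaw":0},{"d":[0.032,0.046,0],"turn_vec":[0,0,-8],"jaw":0},{"d":[0.055,0.077,0],"turn_vec":[0,0,-13],"jaw":0},{"d":[0.08,0.11,0],"turn_vec":[0,0,-18],"jaw":0},{"d":[0.105,0.148,0],"turn_vec":[0,0,-23],"jaw":0},{"d":[0.1314,0.185,0],"turn_vec":[0,0,-28],"jaw":0},{"d":[0.141,0.215,0],"turn_vec":[0,0,-33],"jaw":0},{"d":[0.153,0.248,0],"turn_vec":[0,0,-37.4],"jaw":0},{"d":[0.165,0.28,0],"turn_vec":[0,0,-37.4],"jaw":0},{"d":[0.177,0.315,0],"turn_vec":[0,0,-37.4],"jaw":0},{"d":[0.185,0.34,0],"turn_vec":[0,0,-37.4],"jaw":0},{"d":[0.19,0.352,0],"turn_vec":[0,0,-37.4],"jaw":0},{"d":[0.19,0.352,0],"turn_vec":[0,0,-37.4],"jaw":0},{"d":[0.19,0.352,0],"turn_vec":[0,0,-37.4],"jaw":0}]'

```text
time_s: 11.2
position: [0.5598, 0.1199, 0.2084]
tcp_rot: [[-0.999, 0.039, -0.003], [0.039, 0.999, -0.003], [0.003, -0.003, -1.0]]
force: [0.0, -0.2, -3.5]
opening: 0.412
grasp_force: 30.2
```

```bash
python3 lk.py 5 scene
```

Run:
```python
from h import *
c=np.load('scene5.npz')
cv2.imwrite('pics/s5c.png',cv2.resize(c['color'][90:270,190:400,::-1],None,fx=3,fy=3,interpolation=cv2.INTER_CUBIC))
```

```text
case TCP [-0.022   0.0677  0.2084] grasp [-0.022   0.0678  0.2274] lid 0.8316999614631848 [ 0.03984059 -0.23153382 -3.54831971] 11.2 0.4118651871820933
```

View pics/s5c.png

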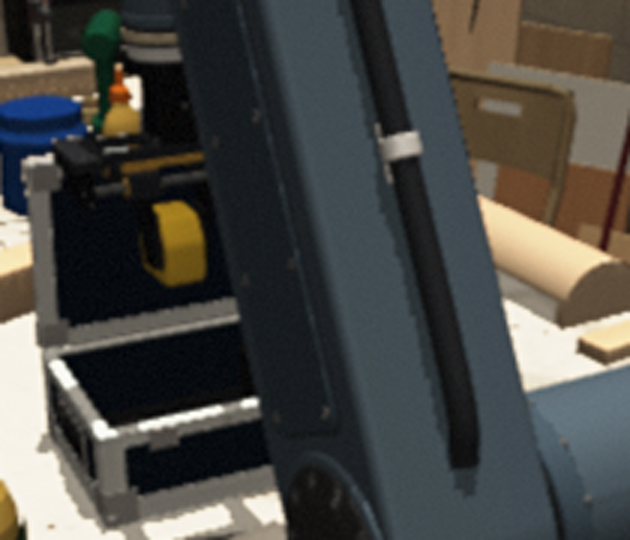

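Call:
move_tool --rows '[{"d":[0,0,0.02],"jaw":0},{"d":[0,0,0.05],"jaw":0},{"d":[0,0,0.08],"jaw":0},{"d":[0,0,0.11],"jaw":0},{"d":[0,0,0.135],"jaw":0},{"d":[0,0,0.155],"jaw":0},{"d":[0,0,0.165],"jaw":0},{"d":[0,0,0.169],"jaw":0},{"d":[0,0,0.172],"jaw":0},{"d":[0,0,0.172],"jaw":0}]'

```text
time_s: 12.25
position: [0.5618, 0.1197, 0.0379]
tcp_rot: [[-0.999, 0.041, 0.001], [0.041, 0.999, -0.002], [-0.002, -0.002, -1.0]]
force: [-0.0, -0.3, -2.1]
opening: 0.408
grasp_force: 30.2
```

Call:
move_tool --rows '[{"d":[0,0,0.001],"jaw":0},{"d":[0,0,0.002],"jaw":0},{"d":[0,0,0.003],"jaw":0},{"d":[0,0,0.004],"jaw":0},{"d":[0,0,0.004],"jaw":0}]'

```text
time_s: 12.75
position: [0.5613, 0.1201, 0.0333]
tcp_rot: [[-0.999, 0.04, 0.0], [0.04, 0.999, -0.002], [-0.0, -0.002, -1.0]]
force: [-0.5, 0.0, -3.1]
opening: 0.41
grasp_force: 30.2
```

Call:
move_tool --rows '[{"d":[0,0,0.001],"jaw":0},{"d":[0,0,0.002],"jaw":0},{"d":[0,0,0.002],"jaw":0}]'

```text
time_s: 13.05
position: [0.5613, 0.1201, 0.0329]
tcp_rot: [[-0.999, 0.04, 0.001], [0.04, 0.999, -0.002], [-0.001, -0.002, -1.0]]
force: [-3.4, -0.5, 7.1]
opening: 0.414
grasp_force: 30.3
```

Call:
move_tool --rows '[{"jaw":0.75},{"jaw":0.75},{"jaw":0.75},{"jaw":0.75},{"d":[0,0,-0.02],"jaw":0.75},{"d":[0,0,-0.06],"jaw":0.75},{"d":[0,0,-0.11],"jaw":0.75},{"d":[0,0,-0.16],"jaw":0.75},{"d":[0,0,-0.19],"jaw":0.75},{"d":[0,0,-0.19],"jaw":0.75}]'

```text
time_s: 14.05
position: [0.5646, 0.1206, 0.2265]
tcp_rot: [[-0.999, 0.04, 0.012], [0.04, 0.999, -0.002], [-0.012, -0.001, -1.0]]
force: [0.9, 1.0, 0.2]
opening: 0.751
grasp_force: 0.0
```

```bash
python3 lk.py 6 wrist top
```

Run:
```python
from h import *
a=np.load('top6.npz')['color'][130:270,200:410];b=np.load('wrist6.npz')['color']
cv2.imwrite('pics/mix6.png',np.vstack([cv2.resize(a,(450,300),interpolation=cv2.INTER_CUBIC),cv2.resize(b,(450,300))])[:,:,::-1])
# stay geometry
P=np.array([-.02,.059]);H=np.array([.095,.094]);K=np.array([.02,.136]);L=.086
k2i=lambda k:np.pi-.24+ (0) # unused
# interior angle phi = k + (pi-2.90): straight => pi
d=lambda k:2*L*np.sin((k+np.pi-2.9)/2)
# upper pivot at lock: knee + L * dir rotated; knob side: past straight bends toward robot (-x), so fold bends to +x
a0=np.arctan2(*(K-P)[::-1])
for sgn in(1,-1):
    U=K+L*np.array([np.cos(a0+sgn*.12),np.sin(a0+sgn*.12)]);r=np.linalg.norm(U-H);b0=np.arctan2(*(U-H)[::-1])
    print(sgn,U,r)
    for k in(2.9,2.6,2.4,2.2,2.0,1.8):
        D=d(k)
        from scipy.optimize import brentq
        f=lambda dt:np.linalg.norm(H+r*np.array([np.cos(b0+dt),np.sin(b0+dt)])-P)-D
        try:dt=brentq(f,-.05,1.2)
        except Exception as e:print(k,'x',f(-.05),f(1.2));continue
        Uk=H+r*np.array([np.cos(b0+dt),np.sin(b0+dt)]);v=(Uk-P)/D
        h=np.sqrt(max(0,L*L-D*D/4));n=np.array([v[1],-v[0]])
        kn=P+v*D/2+n*h; print(k,'lid',1.46-dt,'knob',kn.round(4))
```

```text
case TCP [-0.0172  0.0686  0.2265] grasp [-0.0174  0.0687  0.2455] lid 0.9133902518426911 [0.91416371 0.99369992 0.20358121] 14.05 0.7510385611351343
1 [0.05022396 0.21651405] 0.1304399700886976
2.9 lid 1.454950805584363 knob [0.0148 0.1376]
2.6 lid 1.4338307357147064 knob [0.0253 0.1321]
2.4 lid 1.3969707710246655 knob [0.031  0.1282]
2.2 lid 1.3432234754303702 knob [0.0358 0.1245]
2.0 lid 1.2741863469873849 knob [0.0397 0.1209]
1.8 lid 1.191653414541083 knob [0.043  0.1176]
-1 [0.06849608 0.20702204] 0.11608806456450657
2.9 lid 1.4543249476377065 knob [0.0239 0.1329]
2.6 lid 1.4306259419112262 knob [0.0337 0.1262]
2.4 lid 1.389408776957641 knob [0.0389 0.1216]
2.2 lid 1.329610094801339 knob [0.0432 0.1173]
2.0 lid 1.253270466080637 knob [0.0468 0.1132]
1.8 lid 1.1626129469257396 knob [0.0497 0.1093]
```

View pics/mix6.png

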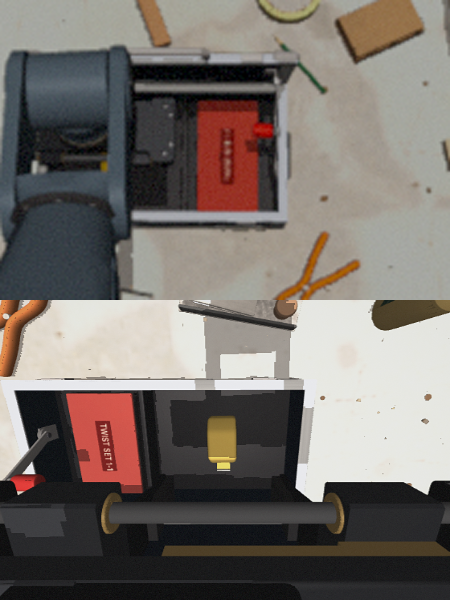

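Run:
```python
from rig import bot, order, capture
from h import *
s=bot.read_state();a=np.radians(40);c,n=np.cos(a),np.sin(a)
T=CR@np.array([[-c,0,n],[0,1,0],[-n,0,-c]])
for p in (cw(-.09,-.128,.21),cw(-.004,-.128,.153),cw(.0136,-.128,.1437),cw(.038,-.128,.123)): rel(s,p,T)
```

```text
[ 0.0694 -0.1963  0.0119] [ -0.08 -39.93   0.07]
[-0.0165 -0.1962  0.069 ] [ -0.08 -39.93   0.07]
[-0.0341 -0.1962  0.0783] [ -0.08 -39.93   0.07]
[-0.0584 -0.1962  0.099 ] [ -0.08 -39.93   0.07]
```

Call:
move_tool --rows '[{"d":[0.02,-0.03,0],"jaw":0},{"d":[0.07,-0.196,0.017],"turn_vec":[0,-39.5,0],"jaw":0},{"d":[0.07,-0.196,0.017],"turn_vec":[0,-39.5,0],"jaw":0},{"d":[0.07,-0.196,0.017],"turn_vec":[0,-39.5,0],"jaw":0},{"d":[0.07,-0.196,0.017],"turn_vec":[0,-39.5,0],"jaw":0},{"d":[0.07,-0.196,0.017],"turn_vec":[0,-39.5,0],"jaw":0},{"d":[0.07,-0.196,0.017],"turn_vec":[0,-39.5,0],"jaw":0},{"d":[0.07,-0.196,0.017],"turn_vec":[0,-39.5,0],"jaw":0},{"d":[0.07,-0.196,0.017],"turn_vec":[0,-39.5,0],"jaw":0}]'

```text
time_s: 15.05
position: [0.4959, -0.0584, 0.2414]
tcp_rot: [[-0.809, 0.064, 0.584], [0.046, 0.998, -0.045], [-0.585, -0.009, -0.811]]
force: [-0.2, 0.5, -0.7]
opening: 0.041
grasp_force: 0.0
```

```bash
python3 -c "
from rig import bot, order, capture
from h import *
s=bot.read_state();print(s['joint_positions'].round(1) if hasattr(s['joint_positions'],'round') else s['joint_positions'],case(s['position']))
a=np.radians(40);c,n=np.cos(a),np.sin(a)
T=CR@np.array([[-c,0,n],[0,1,0],[-n,0,-c]])
for p in (cw(-.004,-.128,.153),cw(.0136,-.128,.1437),cw(.038,-.128,.123)): rel(s,p,T)
"
```

```text
[ -28.3   11.1  125.3   54.1   17.  -163.5] [-0.0786 -0.113   0.2414]
[-0.0089 -0.0125  0.1156] [-1.22 -4.17 -0.7 ]
[-0.0177 -0.012   0.1334] [-1.22 -4.17 -0.7 ]
[-0.0254 -0.0112  0.1645] [-1.22 -4.17 -0.7 ]
```

Call:
move_tool --rows '[{"turn_vec":[0,0,60],"jaw":0},{"turn_vec":[0,0,90],"jaw":0},{"turn_vec":[0,0,90],"jaw":0},{"turn_vec":[0,0,90],"jaw":0},{"turn_vec":[0,0,90],"jaw":0},{"turn_vec":[0,0,90],"jaw":0},{"turn_vec":[0,0,90],"jaw":0},{"turn_vec":[0,0,90],"jaw":0},{"turn_vec":[0,0,90],"jaw":0},{"turn_vec":[0,0,150],"jaw":0},{"turn_vec":[0,0,180],"jaw":0},{"turn_vec":[0,0,180],"jaw":0},{"turn_vec":[0,0,180],"jaw":0},{"turn_vec":[0,0,180],"jaw":0},{"turn_vec":[0,0,180],"jaw":0},{"turn_vec":[0,0,180],"jaw":0},{"turn_vec":[0,0,180],"jaw":0},{"turn_vec":[0,0,180],"jaw":0},{"turn_vec":[0,0,180],"jaw":0},{"turn_vec":[0,0,180],"jaw":0}]'

```text
time_s: 17.05
position: [0.4981, -0.0584, 0.2412]
tcp_rot: [[0.81, 0.054, 0.584], [0.097, -0.994, -0.043], [0.578, 0.092, -0.811]]
force: [0.1, 0.2, 0.2]
opening: 0.003
grasp_force: 0.0
```

Create pk.py:
```python
from rig import bot, order, capture
from h import *
s=bot.read_state();print(np.round(s['joint_positions'],1),case(s['position']))
a=np.radians(38);c,n=np.cos(a),np.sin(a)
T=CR@np.array([[c,0,n],[0,-1,0],[n,0,-c]])
for p in (cw(-.03,-.128,.18),cw(-.004,-.128,.153),cw(.0136,-.128,.1437),cw(.038,-.128,.123)): rel(s,p,T)
```

```bash
python3 pk.py
```

```text
[-28.2  11.3 125.   53.8  17.1   8.7] [-0.0763 -0.1129  0.2412]
[-0.      0.0137  0.077 ] [0.94 2.27 7.52]
[0.0053 0.0137 0.1141] [0.94 2.27 7.52]
[0.0141 0.0145 0.1319] [0.94 2.27 7.52]
[0.0218 0.0149 0.163 ] [0.94 2.27 7.52]
```

Call:
move_tool --rows '[{"d":[0,0.014,0.03],"turn_vec":[1,2,7.5],"jaw":0},{"d":[0,0.014,0.06],"turn_vec":[1,2,7.5],"jaw":0},{"d":[0,0.014,0.077],"turn_vec":[1,2.3,7.5],"jaw":0},{"d":[0.005,0.0137,0.1],"turn_vec":[1,2.3,7.5],"jaw":0},{"d":[0.005,0.0137,0.114],"turn_vec":[1,2.3,7.5],"jaw":0},{"d":[0.005,0.0137,0.114],"turn_vec":[1,2.3,7.5],"jaw":0},{"d":[0.005,0.0137,0.114],"turn_vec":[1,2.3,7.5],"jaw":0}]'

```text
time_s: 17.75
position: [0.5696, -0.0765, 0.1535]
tcp_rot: [[0.786, -0.037, 0.617], [-0.028, -0.999, -0.024], [0.617, 0.002, -0.787]]
force: [-0.1, -0.1, -1.4]
opening: -0.0
grasp_force: 0.0
```

```bash
python3 pk.py
```

```text
[-26.9  28.4 122.4 112.2  16.2 -43.1] [-0.0041 -0.1281  0.1535]
[-0.004  -0.0001 -0.0368] [-0.06 -0.1   0.23]
[-0.0002 -0.0001  0.0005] [-0.06 -0.1   0.23]
[ 0.0079 -0.      0.0187] [-0.06 -0.1   0.23]
[0.0143 0.     0.05  ] [-0.06 -0.1   0.23]
```

Call:
move_tool --rows '[{"d":[0.004,0,0.009],"jaw":0},{"d":[0.008,0,0.018],"jaw":0},{"d":[0.009,0,0.025],"jaw":0},{"d":[0.011,0,0.032],"jaw":0},{"d":[0.012,0,0.039],"jaw":0},{"d":[0.013,0,0.045],"jaw":0},{"d":[0.014,0,0.05],"jaw":0},{"d":[0.014,0,0.05],"jaw":0}]'

```text
time_s: 18.55
position: [0.6121, -0.0792, 0.1236]
tcp_rot: [[0.785, -0.041, 0.618], [-0.031, -0.999, -0.026], [0.619, 0.002, -0.786]]
force: [-0.3, 1.0, 0.2]
opening: 0.005
grasp_force: 0.0
```

```bash
python3 pk.py; python3 lk.py 7 top wrist
```

Run:
```python
from h import *
a=np.load('top7.npz')['color'][130:270,200:410];b=np.load('wrist7.npz')['color']
cv2.imwrite('pics/mix7.png',np.vstack([cv2.resize(a,(450,300),interpolation=cv2.INTER_CUBIC),cv2.resize(b,(450,300))])[:,:,::-1])
```

```text
[-24.5  33.9 117.6 119.   15.4 -47.7] [ 0.0384 -0.129   0.1236]
[-0.0188 -0.0009 -0.0866] [ 0.06 -0.21  0.08]
[-0.0151 -0.001  -0.0493] [ 0.06 -0.21  0.08]
[-0.007  -0.001  -0.0311] [ 0.06 -0.21  0.08]
[-0.0007 -0.001   0.0002] [ 0.06 -0.21  0.08]
case TCP [ 0.0384 -0.129   0.1236] grasp [ 0.0266 -0.129   0.1385] lid 0.5576862146600026 [-0.28399867  0.98556204  0.22684985] 18.55 0.005260018854339949
```

View pics/mix7.png

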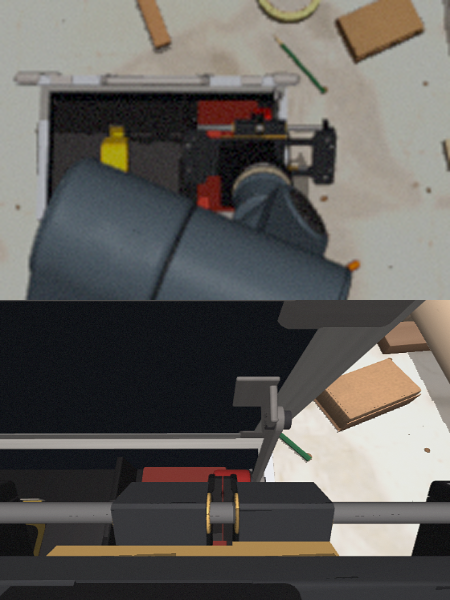

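Call:
move_tool --rows '[{"d":[-0.002,0,-0.02],"jaw":0},{"d":[-0.004,0,-0.06],"jaw":0},{"d":[-0.04,0,-0.1],"jaw":0},{"d":[-0.04,0,-0.1],"jaw":0},{"d":[-0.04,0,-0.1],"jaw":0}]'

```text
time_s: 19.15
position: [0.5181, -0.0754, 0.1788]
tcp_rot: [[0.784, -0.042, 0.619], [-0.032, -0.999, -0.028], [0.62, 0.002, -0.785]]
force: [0.1, -1.0, 0.7]
opening: 0.005
grasp_force: 0.0
```

```bash
python3 lk.py 8 top wrist
```

Run:
```python
from h import *
c=np.load('top7.npz')
for th in (1.46,1.4,1.35,1.3,1.25,1.2,1.1):
    f=lambda r,y:proj(c,cw(.095-r*np.cos(th),y,.094+r*np.sin(th)))
    p,q=f(.19,.17),f(.19,-.17);g=f(.235,0)
    print(th,[((v-[200,130])*[450/210,300/140]).round(0).tolist() for v in(p,q,g)])
a=np.load('top8.npz')['color'][130:270,200:410];b=np.load('wrist8.npz')['color']
cv2.imwrite('pics/mix8.png',np.vstack([cv2.resize(a,(450,300),interpolation=cv2.INTER_CUBIC),cv2.resize(b,(450,300))])[:,:,::-1])
```

```text
case TCP [-0.0556 -0.1291  0.1788] grasp [-0.0674 -0.1291  0.1937] lid 0.5314892513588696 [ 0.08981802 -1.02397567  0.66877761] 19.15 0.004929607680097884
1.46 [[15.0, 59.0], [296.0, 61.0], [153.0, 54.0]]
1.4 [[15.0, 69.0], [296.0, 71.0], [153.0, 66.0]]
1.35 [[15.0, 77.0], [296.0, 79.0], [153.0, 76.0]]
1.3 [[15.0, 84.0], [296.0, 86.0], [153.0, 87.0]]
1.25 [[15.0, 92.0], [295.0, 94.0], [153.0, 97.0]]
1.2 [[15.0, 100.0], [295.0, 102.0], [153.0, 107.0]]
1.1 [[16.0, 115.0], [295.0, 118.0], [153.0, 126.0]]
```

View pics/mix8.png

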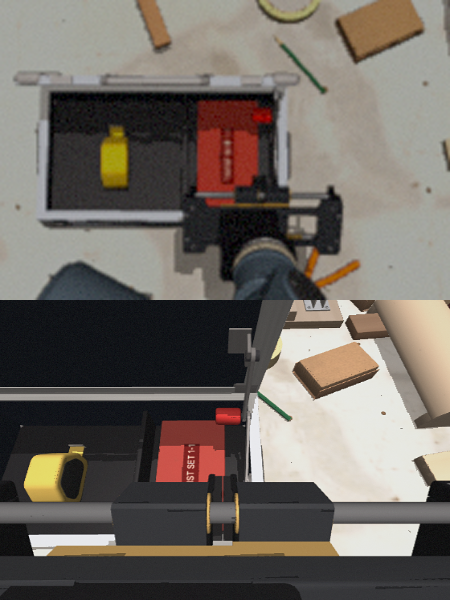

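Create up.py:
```python
from rig import bot, order, capture
from h import *
s=bot.read_state();print(np.round(s['joint_positions'],1),case(s['position']))
rel(s,cw(-.1,-.08,.37),CR@np.array([[1,0,0],[0,-1,0],[0,0,-1.]]))
rel(s,cw(-.1,-.0,.4),CR@D0)
rel(s,cw(.045,0,.4),CR@D0);rel(s,cw(.045,0,.305),CR@D0)
```

```bash
python3 up.py
```

```text
[-30.8  22.9 128.1 108.5  18.  -42.5] [-0.0534 -0.1298  0.1788]
[ 0.0824 -0.0492 -0.1789] [  0.16 -38.42   0.06]
[ 0.1012 -0.1291 -0.2026] [ 30.19 -29.94 -86.24]
[ 0.2148 -0.1291 -0.1125] [ 30.19 -29.94 -86.24]
[ 0.1557 -0.1294 -0.038 ] [ 30.19 -29.94 -86.24]
```

Call:
move_tool --rows '[{"d":[0.03,-0.01,-0.05],"turn_vec":[0,-10,0],"jaw":0.3},{"d":[0.0824,-0.0492,-0.1789],"turn_vec":[0,-38.4,0],"jaw":0.6},{"d":[0.0824,-0.0492,-0.1789],"turn_vec":[0,-38.4,0],"jaw":0.6},{"d":[0.0824,-0.0492,-0.1789],"turn_vec":[0,-38.4,0],"jaw":0.6},{"d":[0.0824,-0.0492,-0.1789],"turn_vec":[0,-38.4,0],"jaw":0.6},{"d":[0.0824,-0.0492,-0.1789],"turn_vec":[0,-38.4,0],"jaw":0.6},{"d":[0.0824,-0.0492,-0.1789],"turn_vec":[0,-38.4,0],"jaw":0.6},{"d":[0.0824,-0.0492,-0.1789],"turn_vec":[0,-38.4,0],"jaw":0.6},{"d":[0.0824,-0.0492,-0.1789],"turn_vec":[0,-38.4,0],"jaw":0.6}]'

```text
time_s: 20.15
position: [0.479, -0.0225, 0.364]
tcp_rot: [[0.978, 0.006, 0.207], [-0.007, -0.998, 0.064], [0.207, -0.064, -0.976]]
force: [1.7, 0.7, -0.4]
opening: 0.589
grasp_force: 0.0
```

```bash
python3 up.py
```

```text
[-21.2   4.5  98.3   8.4  67.5  66.3] [-0.0969 -0.0778  0.364 ]
[-0.0019  0.0017 -0.0067] [ -3.94 -11.87   2.33]
[ 0.007  -0.08   -0.0302] [  6.19 -12.34 -87.28]
[ 0.1488 -0.0731 -0.0006] [  6.19 -12.34 -87.28]
[ 0.1291 -0.067   0.0922] [  6.19 -12.34 -87.28]
```

Call:
move_tool --rows '[{"d":[0.007,-0.08,-0.03],"turn_vec":[6.2,-12.3,-87.3],"jaw":0.6},{"d":[0.007,-0.08,-0.03],"turn_vec":[6.2,-12.3,-87.3],"jaw":0.6},{"d":[0.007,-0.08,-0.03],"turn_vec":[6.2,-12.3,-87.3],"jaw":0.6},{"d":[0.007,-0.08,-0.03],"turn_vec":[6.2,-12.3,-87.3],"jaw":0.6},{"d":[0.007,-0.08,-0.03],"turn_vec":[6.2,-12.3,-87.3],"jaw":0.6},{"d":[0.007,-0.08,-0.03],"turn_vec":[6.2,-12.3,-87.3],"jaw":0.6},{"d":[0.007,-0.08,-0.03],"turn_vec":[6.2,-12.3,-87.3],"jaw":0.6},{"d":[0.007,-0.08,-0.03],"turn_vec":[6.2,-12.3,-87.3],"jaw":0.6},{"d":[0.007,-0.08,-0.03],"turn_vec":[6.2,-12.3,-87.3],"jaw":0.6},{"d":[0.007,-0.08,-0.03],"turn_vec":[6.2,-12.3,-87.3],"jaw":0.6},{"d":[0.007,-0.08,-0.03],"turn_vec":[6.2,-12.3,-87.3],"jaw":0.6},{"d":[0.007,-0.08,-0.03],"turn_vec":[6.2,-12.3,-87.3],"jaw":0.6},{"d":[0.007,-0.08,-0.03],"turn_vec":[6.2,-12.3,-87.3],"jaw":0.6}]'

```text
time_s: 21.45
position: [0.4796, 0.0561, 0.3979]
tcp_rot: [[0.039, 0.999, 0.005], [0.999, -0.039, 0.004], [0.004, 0.005, -1.0]]
force: [0.1, -0.3, 0.7]
opening: 0.594
grasp_force: 0.0
```

```bash
python3 up.py
```

```text
[-6.8  8.8 86.9  0.3 84.1 -4.6] [-0.0995  0.0007  0.3979]
[-0.0809 -0.0008  0.0276] [ 3.000e-02 -3.900e-01  9.011e+01]
[-0.0007 -0.0005 -0.0021] [ 0.27 -0.23  0.11]
[-0.001   0.1445 -0.0014] [ 0.27 -0.23  0.11]
[-0.0014  0.144   0.0936] [ 0.27 -0.23  0.11]
```

Call:
move_tool --rows '[{"d":[0,0.04,0],"turn_vec":[0.2,-0.2,0],"jaw":0.6},{"d":[0,0.09,0],"turn_vec":[0.2,-0.2,0],"jaw":0.6},{"d":[0,0.13,0],"turn_vec":[0.2,-0.2,0],"jaw":0.6},{"d":[-0.001,0.1445,0],"turn_vec":[0.2,-0.2,0],"jaw":0.6},{"d":[-0.001,0.1445,0],"turn_vec":[0.2,-0.2,0],"jaw":0.6},{"d":[-0.001,0.1445,0],"turn_vec":[0.2,-0.2,0],"jaw":0.6}]'

```text
time_s: 22.05
position: [0.6227, 0.0493, 0.3981]
tcp_rot: [[0.039, 0.999, -0.0], [0.999, -0.039, 0.001], [0.001, -0.001, -1.0]]
force: [-0.5, -0.1, 0.1]
opening: 0.604
grasp_force: 0.0
```

Run:
```python
from rig import bot, order, capture
from h import *
c=np.load('top8.npz');g=cv2.cvtColor(c['color'],cv2.COLOR_RGB2GRAY)
for u in(225,235,290,300):print(u,g[158:178,u].tolist())
for th in (1.46,1.4,1.35,1.3,1.25):
  print(th,[proj(c,cw(.095-r*np.cos(th)+h*np.sin(th),.1,.094+r*np.sin(th)+h*np.cos(th)))[1].round(1) for r,h in((.19,0),(.19,.009),(.235,.0045))])
s=bot.read_state();w=capture('wrist');print(case(s['position']))
E=np.eye(4);E[:3,:3]=s['tcp_rot'];E[:3,3]=s['position'];W={'K':w['K'],'view':np.linalg.inv(E@w['mount'])}
gw=cv2.cvtColor(w['color'],cv2.COLOR_RGB2GRAY)
for y in(.03,.04,.048):
  r=int(proj(W,cw(.045,y,.324))[1]);print('row',r,'col->x',[(u,float(case(onz(W,u,r,.324))[0]),int(gw[r,u])) for u in range(200,360,5)])
```

```text
225 [168, 167, 166, 165, 163, 138, 136, 146, 151, 150, 146, 125, 124, 127, 80, 27, 12, 1, 24, 38]
235 [166, 166, 164, 165, 164, 164, 166, 165, 167, 168, 165, 135, 126, 124, 79, 16, 8, 3, 10, 13]
290 [153, 151, 150, 150, 152, 151, 150, 145, 142, 153, 138, 102, 119, 128, 96, 42, 17, 4, 3, 3]
300 [134, 137, 139, 142, 143, 147, 146, 149, 166, 165, 167, 160, 139, 123, 94, 44, 12, 7, 13, 41]
1.46 [np.float64(157.9), np.float64(154.4), np.float64(153.3)]
1.4 [np.float64(162.2), np.float64(158.8), np.float64(158.9)]
1.35 [np.float64(165.9), np.float64(162.4), np.float64(163.6)]
1.3 [np.float64(169.6), np.float64(166.1), np.float64(168.3)]
1.25 [np.float64(173.2), np.float64(169.8), np.float64(173.0)]
[ 4.380e-02 -2.000e-04  3.981e-01]
row 182 col->x [(200, -0.0137, 14), (205, -0.01, 14), (210, -0.0063, 24), (215, -0.0027, 20), (220, 0.001, 21), (225, 0.0047, 23), (230, 0.0084, 22), (235, 0.012, 19), (240, 0.01
[... 1030 characters left out ...]
, 218), (345, 0.0923, 216), (350, 0.0959, 214), (355, 0.0996, 50)]
row 157 col->x [(200, -0.0126, 36), (205, -0.009, 39), (210, -0.0054, 36), (215, -0.0018, 34), (220, 0.0018, 36), (225, 0.0054, 40), (230, 0.009, 39), (235, 0.0126, 39), (240, 0.0162, 34), (245, 0.0198, 39), (250, 0.0234, 43), (255, 0.027, 39), (260, 0.0306, 38), (265, 0.0342, 42), (270, 0.0378, 124), (275, 0.0414, 126), (280, 0.045, 108), (285, 0.0486, 159), (290, 0.0522, 161), (295, 0.0558, 100), (300, 0.0594, 28), (305, 0.063, 31), (310, 0.0666, 11), (315, 0.0702, 22), (320, 0.0738, 116), (325, 0.0774, 227), (330, 0.081, 222), (335, 0.0846, 221), (340, 0.0882, 215), (345, 0.0918, 214), (350, 0.0954, 99), (355, 0.099, 180)]
```

Call:
move_tool --rows '[{"d":[0,-0.001,0.04],"jaw":0.6},{"d":[0,-0.001,0.075],"jaw":0.6},{"d":[0,-0.001,0.093],"jaw":0.6},{"d":[0,-0.001,0.093],"jaw":0.6},{"d":[0,-0.001,0.093],"jaw":0.3},{"d":[0,-0.001,0.093],"jaw":0},{"d":[0,-0.001,0.093],"jaw":0},{"d":[0,-0.001,0.093],"jaw":0},{"d":[0,-0.001,0.093],"jaw":0},{"d":[0,-0.001,0.093],"jaw":0}]'

```text
time_s: 23.1
position: [0.6223, 0.0494, 0.3059]
tcp_rot: [[0.039, 0.999, 0.001], [0.999, -0.039, 0.0], [0.0, 0.001, -1.0]]
force: [-0.5, 0.4, 1.3]
opening: 0.14
grasp_force: 0.4
```

```bash
python3 lk.py 9
```

Run:
```python
from rig import bot, order, capture
from h import *
s=bot.read_state();g=case(s['position']-s['tcp_rot'][:,2]*.019)
b=lambda th:np.array([.095-.235*np.cos(th)+.0045*np.sin(th),.094+.235*np.sin(th)+.0045*np.cos(th)])
t0=np.arctan2(g[2]-.094,.095-g[0])-.0191;print(g,t0,b(t0))
for th in np.r_[np.arange(1.3,0.05,-.06),.02,0,-.02]:
  d=b(th)-b(t0);print('%.2f  0 %.4f %.4f'%(th,d[0],-d[1]))
```

```text
case TCP [ 4.330e-02 -2.000e-04  3.059e-01] grasp [ 4.330e-02 -2.000e-04  3.249e-01] lid 1.3314229816558223 [-0.46539668  0.44794108  1.28821057] 23.1 0.13952270712353407
[ 4.330e-02 -2.000e-04  3.249e-01] 1.3314229816558223 [0.04365463 0.32336631]
1.30  0 -0.0072 0.0017
1.24  0 -0.0207 0.0056
1.18  0 -0.0340 0.0104
1.12  0 -0.0470 0.0159
1.06  0 -0.0596 0.0222
1.00  0 -0.0718 0.0292
0.94  0 -0.0836 0.0369
0.88  0 -0.0949 0.0454
0.82  0 -0.1057 0.0545
0.76  0 -0.1159 0.0642
0.70  0 -0.1255 0.0745
0.64  0 -0.1345 0.0854
0.58  0 -0.1428 0.0968
0.52  0 -0.1504 0.1087
0.46  0 -0.1572 0.1210
0.40  0 -0.1634 0.1337
0.34  0 -0.1687 0.1468
0.28  0 -0.1733 0.1601
0.22  0 -0.1770 0.1737
0.16  0 -0.1799 0.1875
0.10  0 -0.1820 0.2014
0.02  0 -0.1835 0.2202
0.00  0 -0.1837 0.2249
-0.02  0 -0.1837 0.2296
```

Just contacting; finish closing, then lower along the arc.

Call:
move_tool --rows '[{"jaw":0},{"jaw":0},{"jaw":0},{"d":[0,-0.0072,0.0017],"jaw":0},{"d":[0,-0.0207,0.0056],"jaw":0},{"d":[0,-0.034,0.0104],"jaw":0},{"d":[0,-0.047,0.0159],"jaw":0},{"d":[0,-0.0596,0.0222],"jaw":0},{"d":[0,-0.0718,0.0292],"jaw":0},{"d":[0,-0.0836,0.0369],"jaw":0},{"d":[0,-0.0949,0.0454],"jaw":0},{"d":[0,-0.0949,0.0454],"jaw":0}]'

```text
time_s: 24.3
position: [0.5256, 0.0534, 0.2588]
tcp_rot: [[0.039, 0.999, -0.001], [0.999, -0.039, 0.001], [0.001, -0.001, -1.0]]
force: [-0.4, 0.3, -2.3]
opening: 0.101
grasp_force: 30.0
```

```bash
python3 lk.py 10
```

Run:
```python
from rig import bot, order, capture
from h import *
s=bot.read_state();g=case(s['position']-s['tcp_rot'][:,2]*.019)
b=lambda th:np.array([.095-.235*np.cos(th)+.0045*np.sin(th),.094+.235*np.sin(th)+.0045*np.cos(th)])
t0=np.arctan2(g[2]-.094,.095-g[0])-.0191;print(g,t0,b(t0),s['grasp_force'])
```

```text
case TCP [-0.0534 -0.      0.2588] grasp [-5.340e-02 -1.000e-04  2.778e-01] lid 0.8724598443155777 [-0.44302255  0.29404178 -2.29017618] 24.3 0.10143991135610922
[-5.340e-02 -1.000e-04  2.778e-01] 0.8724598443155777 [-0.05264534  0.27688276] 29.998797476291656
```

Call:
move_tool --rows '[{"d":[0,-0.0108,0.0091],"jaw":0},{"d":[0,-0.021,0.0188],"jaw":0},{"d":[0,-0.0306,0.0291],"jaw":0},{"d":[0,-0.0396,0.04],"jaw":0},{"d":[0,-0.0479,0.0514],"jaw":0},{"d":[0,-0.0555,0.0633],"jaw":0},{"d":[0,-0.0623,0.0756],"jaw":0},{"d":[0,-0.0685,0.0883],"jaw":0},{"d":[0,-0.0738,0.1014],"jaw":0},{"d":[0,-0.0784,0.1147],"jaw":0},{"d":[0,-0.0821,0.1283],"jaw":0},{"d":[0,-0.085,0.1421],"jaw":0},{"d":[0,-0.0871,0.156],"jaw":0},{"d":[0,-0.088,0.1655],"jaw":0},{"d":[0,-0.0886,0.1748],"jaw":0},{"d":[0,-0.0888,0.1795],"jaw":0},{"d":[0,-0.0888,0.1815],"jaw":0},{"d":[0,-0.0888,0.1815],"jaw":0}]'

```text
time_s: 26.1
position: [0.4395, 0.0568, 0.0784]
tcp_rot: [[0.039, 0.999, 0.002], [0.999, -0.039, 0.001], [0.001, 0.002, -1.0]]
force: [0.9, 5.1, -2.5]
opening: 0.101
grasp_force: 30.2
```

```bash
python3 lk.py 11
```

```text
case TCP [-0.1396 -0.0002  0.0784] grasp [-0.1396 -0.0002  0.0974] lid -0.004608260934499975 [ 0.87372934  5.08668267 -2.51597857] 26.1 0.10137781307675195
```

Call:
move_tool --rows '[{"d":[0,0,0.001],"jaw":0},{"d":[0,0,0.002],"jaw":0},{"d":[0,0,0.003],"jaw":0},{"d":[0,0,0.003],"jaw":0}]'

```text
time_s: 26.5
position: [0.4395, 0.0568, 0.0776]
tcp_rot: [[0.039, 0.999, 0.003], [0.999, -0.039, 0.0], [0.001, 0.003, -1.0]]
force: [-1.7, 5.2, 20.8]
opening: 0.101
grasp_force: 30.3
```

Lid is down on its seat (20 N reaction). Release and retreat.

Call:
move_tool --rows '[{"d":[0,0,-0.002],"jaw":0},{"d":[0,0,-0.002],"jaw":0.32},{"d":[0,0,-0.002],"jaw":0.32},{"d":[0,0,-0.002],"jaw":0.32},{"d":[0,0,-0.03],"jaw":0.32},{"d":[0,0,-0.07],"jaw":0.32},{"d":[0,0,-0.12],"jaw":0.32},{"d":[0,0,-0.15],"jaw":0.32},{"d":[0,0,-0.15],"jaw":0.32}]'

```text
time_s: 27.4
position: [0.4419, 0.0558, 0.2294]
tcp_rot: [[0.039, 0.999, 0.011], [0.999, -0.039, -0.001], [-0.001, 0.011, -1.0]]
force: [0.6, -0.1, -1.0]
opening: 0.318
grasp_force: 0.0
```

Run:
```python
from rig import bot, order, capture
from h import *
s=bot.read_state();w=capture('wrist');print(case(s['position']),s['force'],s['grasp_force'])
E=np.eye(4);E[:3,:3]=s['tcp_rot'];E[:3,3]=s['position'];W={'K':w['K'],'view':np.linalg.inv(E@w['mount'])}
gw=cv2.cvtColor(w['color'],cv2.COLOR_RGB2GRAY)
r=int(proj(W,cw(-.139,.03,.0985))[1]);print(r,[(round(float(case(onz(W,u,r,.0985))[0]),4),int(gw[r,u])) for u in range(250,310,3)])
```

```text
[-0.1372 -0.0011  0.2294] [ 0.57455988 -0.11943765 -0.99190318] 0.0
168 [(-0.1608, 149), (-0.1581, 150), (-0.1554, 151), (-0.1527, 154), (-0.15, 151), (-0.1473, 152), (-0.1446, 103), (-0.1419, 127), (-0.1392, 127), (-0.1365, 92), (-0.1338, 149), (-0.1311, 150), (-0.1284, 148), (-0.1257, 146), (-0.123, 142), (-0.1203, 138), (-0.1176, 139), (-0.1149, 137), (-0.1122, 218), (-0.1094, 133)]
```

Call:
move_tool --rows '[{"d":[0,-0.03,-0.05],"jaw":0.32},{"d":[0,-0.03,-0.05],"jaw":0.32}]'

```text
time_s: 27.65
position: [0.4073, 0.0576, 0.2757]
tcp_rot: [[0.039, 0.999, -0.001], [0.999, -0.039, 0.0], [0.0, -0.001, -1.0]]
force: [-0.4, 0.3, 0.0]
opening: 0.32
grasp_force: 0.0
```

Run:
```python
from rig import bot, order, capture
from h import *
a=np.load('top0.npz')['color'];b=capture('top')['color']
A,B=[cv2.cvtColor(x,cv2.COLOR_RGB2GRAY)[162:238,212:342].astype(np.float32) for x in(a,b)]
w=np.s_[:, :25];print('left',cv2.phaseCorrelate(A[:,:30].copy(),B[:,:30].copy()),'right',cv2.phaseCorrelate(A[:,-30:].copy(),B[:,-30:].copy()))
for u in(5,60,120):print(A[60:76,u].astype(int).tolist(),B[60:76,u].astype(int).tolist())
```

```text
left ((0.07259803951408728, 0.07258469934469503), 0.8633478697141012) right ((-0.06246510845787512, 0.09569606039141831), 1.0198763297746578)
[133, 136, 143, 143, 140, 140, 135, 140, 138, 120, 110, 147, 165, 165, 165, 163] [127, 135, 136, 136, 135, 133, 136, 139, 135, 121, 109, 148, 164, 161, 163, 161]
[53, 49, 50, 64, 150, 164, 165, 167, 165, 163, 115, 43, 23, 40, 90, 140] [43, 36, 49, 53, 61, 63, 67, 72, 68, 72, 70, 78, 77, 81, 82, 84]
[133, 146, 148, 149, 149, 151, 150, 152, 153, 143, 120, 76, 59, 76, 108, 143] [134, 141, 147, 148, 147, 145, 149, 149, 149, 143, 117, 74, 54, 70, 106, 141]
```

Lid image is identical to the start (shut).

```bash
python3 -c "
from rig import bot, order, capture
print(order.hand_in())"
```

```text
the job is handed in; nothing more can be done
None
```

The job is handed in at about 28 s of the 72 s allowed; the hand-in returned no verdict. The stay locked with the lid up, the tape measure went upright into the left bay, the stay stayed folded after the push, and the lid was lowered in the grip; its final image matches the shut starting image.

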